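# Close the sharpening-stone case with its tongued cover

### The job

Close the open wooden sharpening-stone case with the cover that has a thin tongue along one end: holding the cover clearly tilted, tongue end down, put the tongue into the groove under the case's lip, then lower the other end until the cover lies flat on the ledges inside the case. Keep hold of it until it is down flat, then let go. Leave the other cover, the one with square ends and no tongue, where it lies.

Things in the scene. Friction and masses are not known exactly. Their poses are not given: they have to be found in the camera images.
- cover: Right cover, loose, flat, 0.25 kg: brown board 150 (x) x 100 (y) x 16 mm; at its -x end a tongue, 26 mm long, 100 wide, 7 thick, level with the underside. Dark grip bar on top, mid-board: 20 mm along x, 64 along y, from 16 to 48 mm above the underside. Origin: mid-underside of the 150 mm board, below the bar; x points away from the tongue, z up. Starts with its tongue roughly towards the robot.
- tongue_edge (a point): Middle of the tongue's outer lower edge: x = -101, y = 0, z = 0 mm in the cover's frame (same axes). In the case's frame it is at x = -94, z = 40 mm when fully home; the flat cover has 12 mm play along x, 16 mm to each side. The case's side walls (inner faces y = +-66 mm) and end wall (inner face x = +94) rise to z = 50 mm, so the cover cannot go in level.
- case: Open wooden case fixed to the bench, 212 (x) x 152 (y) mm, grey stone inside. Origin: mid-underside, z up; the lip is at its -x end, towards the robot. Ledges all round at z = 40 mm; the lip end's ledge spans x = -94 to -50 and is the groove's floor. The lip overhangs x = -94 to -72, top at z = 65; the groove below it opens to +x, 22 mm deep, 19 high at the mouth, 10 at the back.
- plain_cover: Wrong cover, loose, to be left alone: same board and grip bar as the right one (150 x 100 x 16 mm, same frame) but both ends square, no tongue. The two covers lie on either side of the case, either way round.

How it is judged:
By the outcome, as a careful person would: the job done as asked, in the order asked, and still so for the second after the job is handed in, with the robot touching nothing.
It also fails if it takes over 40 s, if anything falls off the work surface, if the arm or the gripper's body presses on something with over 40 N, if the wrist force passes 120 N, or if a joint passes its speed limit or range.

### The arm

A 6-joint arm with a two-finger parallel gripper is mounted at the origin on the work surface. World frame = base frame: x ahead of the robot, y to its left, z up, the work surface at z = 0. Lengths are in m, angles in degrees, forces in N, time in s.
With the tool pointing down it reaches from about 0.4 to 0.825 m from the base axis. Payload 7 kg.
Tool frame: the origin (TCP) lies midway between the tips of the shut fingers; the grasp point (between the pads) lies 19 mm behind it; y points along the fingers, z is the direction in which the jaws open and shut, and the axes are right-handed (so a half turn about y gives the same grasp; the last joint's range is limited). The gripper opens to 88 mm and grips with 3 to 60 N. Pads are 19 mm wide; open, the fingers measure 130 mm over their backs; the gripper's body (78 mm by 193 mm) begins 47 mm behind the grasp point.
Start: joints at [-50.128, 20.546, 0.682, 0, -70.136, -16.507], TCP at [0.268, -0.62, 0.227] pointing down, gripper open.
Joint ranges: [-176.03, 176.03], [-82.01, 121.73], [-58.28, 71.71], [-173.87, 95.51], [-174.79, -0.11], [-173.66, 173.66]. Speed limits (degrees/s): [136.94, 136.94, 172.46, 180, 180, 180].

### API

Orientations are given as [roll, pitch, yaw] about the fixed x, y, z axes, in that order (R = Rz(yaw) Ry(pitch) Rx(roll)).
In Python, from plant import ctrl gives the robot as it stands.
- The arm moves only by the tool step_arm, never from a script. Its argument "rows" is a list that holds one entry, the list of rows, each a list of 7 numbers: the gripper command: -1 is shut, 1 is fully open, values between are in proportion, then the shift along the world's x, y, z in cm, then the turn, a rotation vector about the world's x, y, z in degrees. In form: [[[fingers, tx, ty, tz, rx, ry, rz], ...]]. A call has 1 to 12 rows; each row shifts and turns the commanded pose from where the row before left it; what a row does not reach is not made up. A row lasts 1/8 s, in which the tool goes at most 62.5 mm and 10.7 degrees, less where a joint would pass 70% of its speed; a pose out of reach is approached as far as the arm can. A call is refused whole if a number of a shift passes 6.25 or a number of a turn 10.7, either way. A call with a gripper value outside its range is refused whole. The fingers move at their own pace and stop on an object; the grip force is fixed at half the most. Time passes only in rows, so rows that do not move let the fingers close. It gives the time, the measured TCP pose, the force and the opening at its end, in the units of the state.
- ctrl.get_obs(): the state, without advancing time (a new reading comes with each control period).
- ctrl.snapshot(name): name is "side" or "top" or "wrist"; returns the picture (480x640x3 uint8, blue, green, red); there is no depth.
- ctrl.camera_params(name): a dict with "vertical_fov" (degrees; the focal length in pixels is half the picture's height over the tangent of half this angle, whatever the lens; pixels are square), "cx", "cy" (the principal point, pixels), "rvec" (rotation vector, rad) and "tvec" (3), from world to camera coordinates, as OpenCV has them. Camera axes: x right, y down, z forward; pixel columns grow to the right and rows downward; lengths in m; the calibration is good to about 2 mm. A picture is of the moment at which its call begins: read the wrist's pose just before it. camera_params takes no time and is no camera call; for the wrist camera it gives the pose at the moment of the call.
- ctrl.close_job(): hands the job in, once; it reports no verdict.
The state is a dict: "clock": time; "joint_pos": joint angles; "qvel": joint speeds; "tau": joint torques, N m; "tool_pos": TCP position; "orientation": TCP orientation; "force": force on the tool from outside, world axes, zero at the start; "moment": the same for the moment, N m; "opening": finger opening in m.
Only numpy, scipy, OpenCV 4.12 (cv2) and the standard library are available. Lean on these libraries where they do the work, as an engineer would, in place of code of your own. Each camera call takes 0.05 s, during which the arm holds its last target. There are 200 camera calls.

## Working session

There is one attempt and no reset: what is moved stays moved. The work goes in short steps, Python scripts to look and compute and a tool call to move; the robot and the scene stay as the last step left them, time stands still between calls to the robot, and variables do not carry over. Pictures are saved under pics/ and viewed, about 8 in all and at most 12, crops included, and the job is handed in when it is done.

Besides the shell and the picture viewer there is one more tool, called after ">>>" as name([rows], argument=value, ...), one row to a line, values as JSON. step_arm: Moves the arm, as the interface text tells. Its arguments: {"type":"object","properties":{"rows":{"type":"array"}},"required":["rows"]}

```bash
mkdir -p pics; cat > h.py <<'E'
import numpy as np, cv2
from plant import ctrl
def cam(n):
    p=ctrl.camera_params(n); f=240/np.tan(np.radians(p["vertical_fov"])/2)
    R,_=cv2.Rodrigues(np.array(p["rvec"],float)); t=np.array(p["tvec"],float).ravel()
    K=np.array([[f,0,p["cx"]],[0,f,p["cy"]],[0,0,1]]); return K,R,t,p
def ray(c,uv,z):
    K,R,t,_=c; uv=np.atleast_2d(np.array(uv,float)); d=(R.T@np.linalg.inv(K)@np.c_[uv,np.ones(len(uv))].T).T
    C=-R.T@t; return C+d*((z-C[2])/d[:,2])[:,None]
def proj(c,P):
    K,R,t,_=c; q=(K@(R@np.atleast_2d(P).T+t[:,None])).T; return q[:,:2]/q[:,2:]
E
python3 - <<'E'
from h import *
for n in("top","side"):
    im=ctrl.snapshot(n); cv2.imwrite(f"pics/{n}0.png",im)
    c=cam(n); print(n,c[3],-c[1].T@c[2])
print(ctrl.get_obs())
E
```

```text
top {'vertical_fov': 49.92589762841244, 'cx': 318.505695402661, 'cy': 231.26501003136954, 'rvec': array([ 2.11954925, -2.17752982,  0.09012149]), 'tvec': array([0.02139939, 0.45652176, 0.87366163])} [ 0.35453045 -0.016372    0.91988847]
side {'vertical_fov': 53.286271435119176, 'cx': 320.8050861717977, 'cy': 241.34055639551588, 'rvec': array([ 0.50353323, -2.54389195,  1.39902764]), 'tvec': array([0.4393369 , 0.11289575, 0.82211818])} [0.15850081 0.75326951 0.53768318]
{'clock': 0.1, 'joint_pos': array([-5.01275893e+01,  2.05880250e+01,  6.38704981e-01, -1.71834045e-02,
       -7.01375587e+01, -1.65072440e+01]), 'qvel': array([-0.03894966, -0.15763221,  0.13829074,  0.10330314, -0.06396059,
       -0.0298312 ]), 'tau': array([-5.28898472e-04, -5.84163988e+01,  2.93752885e+01,  7.01557070e+00,
        1.02155274e-02, -6.57524765e-05]), 'tool_pos': array([ 0.26749185, -0.61924611,  0.22570789]), 'orientation': array([-8.99121118e+01,  9.19907527e-03,  2.33593232e+01]), 'force': array([-0.5022833 ,  0.05176638,  1.08741044]), 'moment': array([-0.00884896, -0.00421532, -0.00574936]), 'opening': 0.08756866900152332}
```

View pics/top0.png

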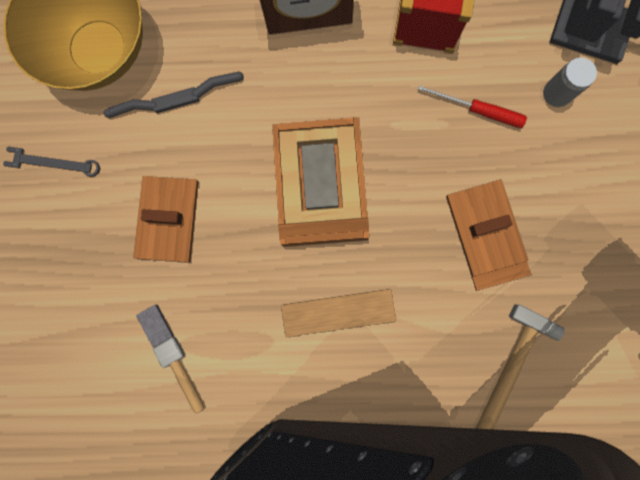

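View pics/side0.png

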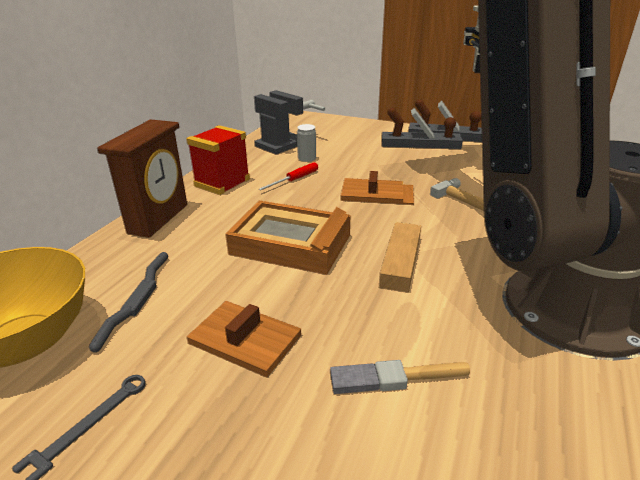

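The top view has the case at about (320,180). The tongued cover is on the right at (490,235), with its tongue strip at (500,275). The plain cover is at (165,220). I'll enlarge the case and the right cover.

```bash
python3 - <<'E'
import cv2,numpy as np
im=cv2.imread("pics/top0.png")
a=cv2.resize(im[110:260,262:382],None,fx=4,fy=4,interpolation=cv2.INTER_CUBIC)
b=cv2.resize(im[170:300,442:542],None,fx=3.2,fy=3.2,interpolation=cv2.INTER_CUBIC)
o=np.zeros((600,800,3),np.uint8);o[:,:480]=a;o[:416,480:]=b
cv2.imwrite("pics/crop0.png",o)
E
```

```text
(no output)
```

View pics/crop0.png

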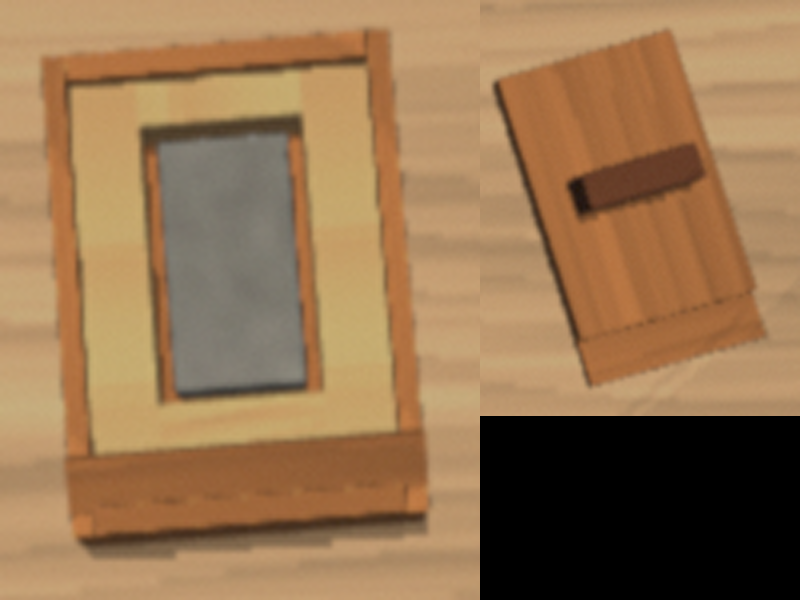

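```bash
python3 - <<'E'
from h import *
c=cam("top")
A=lambda p:np.array(p)/4+[262,110]-.375
B=lambda p:(np.array(p)-[480,0])/3.2+[442,170]-.34
e=ray(c,A([[40,58],[390,30]]),.05); l=ray(c,A([[66,458],[424,430]]),.065)
print("case",e,l,np.linalg.norm(e[0]-e[1]))
def fit(M,W):
    M=np.array(M,float);m=M.mean(0);w=W.mean(0);a=M-m;b=W-w
    th=np.arctan2((a[:,0]*b[:,1]-a[:,1]*b[:,0]).sum(),(a*b).sum());R=np.array([[np.cos(th),-np.sin(th)],[np.sin(th),np.cos(th)]])
    o=w-R@m; print("origin",o,"yaw",np.degrees(th),"res",((W-(M@R.T+o))*1e3).round(1).tolist())
    return o,th
fit([[.106,.076],[.106,-.076],[-.072,.076],[-.072,-.076]],np.r_[e,l][:,:2])
k=ray(c,B([[497,82],[670,30],[755,290],[580,340]]),.016);t=ray(c,B([[765,336],[592,385]]),.007)
fit([[.075,.05],[.075,-.05],[-.075,-.05],[-.075,.05],[-.101,-.05],[-.101,.05]],np.r_[k,t][:,:2])
br=ray(c,B([[585,180],[696,143],[704,175],[592,210]]),.048);print("bar",br.mean(0))
E
```

```text
case [[ 0.64469989  0.08548087  0.05      ]
 [ 0.65182277 -0.06725861  0.05      ]] [[ 0.46648117  0.07537027  0.065     ]
 [ 0.4738854  -0.0746608   0.065     ]] 0.15290547174220537
origin [0.54224241 0.00390651] yaw 2.78642695230914 res [[0.3, 0.5], [0.0, -0.4], [-0.2, -0.9], [-0.1, 0.8]]
origin [ 0.45715636 -0.28558792] yaw 14.530393458660285 res [[-1.7, -0.7], [-0.7, -0.2], [0.0, 1.2], [0.6, -0.1], [0.4, 0.8], [1.4, -1.0]]
bar [ 0.45665644 -0.2862385   0.048     ]
```

>>> step_arm([
  [[1,2.37,4.17,-0.9,0,0,10.15],[1,2.37,4.17,-0.9,0,0,10.15],[1,2.37,4.17,-0.9,0,0,10.15],[1,2.37,4.17,-0.9,0,0,10.15],[1,2.37,4.17,-0.9,0,0,10.15],[1,2.37,4.17,-0.9,0,0,10.15],[1,2.37,4.17,-0.9,0,0,10.15],[1,2.37,4.17,-0.9,0,0,10.15],[1,0,0,0,0,0,0],[1,0,0,0,0,0,0]],
])

```text
clock: 1.35
tool_pos: [0.4572, -0.2859, 0.1545]
orientation: [-90.0, -0.0, 104.5]
force: [-0.8, -0.7, 0.2]
opening: 0.0876
```

```bash
python3 - <<'E'
from h import *
o=ctrl.get_obs(); print(o["tool_pos"],o["orientation"],o["clock"],o["joint_pos"])
cv2.imwrite("pics/w1.png",ctrl.snapshot("wrist"))
E
```

```text
[ 0.45719223 -0.28589862  0.15445081] [-8.99734885e+01 -1.06263591e-02  1.04545704e+02] 1.35 [-1.11816419e+01  1.12928114e+01 -2.22649039e+01  2.32171888e-03
 -5.64707810e+01  2.57260651e+01]
```

View pics/w1.png

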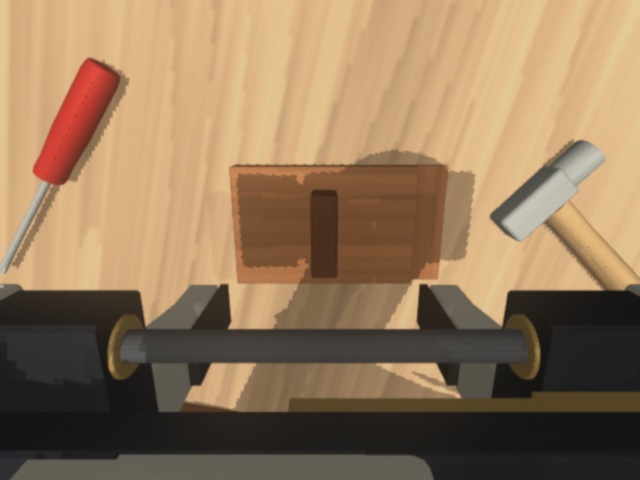

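The wrist view confirms the cover is square to the jaws. The tongue step is at x≈415 px, and the bar top spans about (312–337, 192–277). I'll check that against the estimate.

```bash
python3 - <<'E'
from h import *
c=cam("wrist")
r=ray(c,[[312,196],[337,196],[337,277],[311,277]],.048);print(r.round(4),r.mean(0))
print(ray(c,[[230,167],[237,283]],.016),ray(c,[[446,167],[439,280]],.0035))
E
```

```text
[[ 0.4724 -0.3154  0.048 ]
 [ 0.4551 -0.3199  0.048 ]
 [ 0.4388 -0.2596  0.048 ]
 [ 0.4581 -0.2546  0.048 ]] [ 0.45608707 -0.28736444  0.048     ]
[[ 0.53987343 -0.3159249   0.016     ]
 [ 0.51631189 -0.22021541  0.016     ]] [[ 0.37133932 -0.35813502  0.0035    ]
 [ 0.34331381 -0.26229116  0.0035    ]]
```

>>> step_arm([
  [[1,0,0,-3,0,0,0],[1,0,0,-3,0,0,0],[1,0,0,-3,0,0,0],[1,0,0,-2,0,0,0],[1,0,0,-1.5,0,0,0],[1,0,0,-1,0,0,0],[0,0,0,0,0,0,0],[-1,0,0,0,0,0,0],[-1,0,0,0,0,0,0],[-1,0,0,0,0,0,0],[-1,0,0,0,0,0,0],[-1,0,0,0,0,0,0]],
])

```text
clock: 2.9
tool_pos: [0.4573, -0.286, 0.0197]
orientation: [-90.0, 0.0, 104.6]
force: [-0.7, -0.0, 0.2]
opening: 0.033
```

>>> step_arm([
  [[-1,0,0,0,0,0,0],[-1,0,0,0,0,0,0],[-1,0,0,0,0,0,0],[-1,0,0,0,0,0,0]],
])

```text
clock: 3.4
tool_pos: [0.4572, -0.286, 0.0195]
orientation: [-90.0, -0.0, 104.6]
force: [0.7, 0.2, 0.5]
opening: 0.0202
```

>>> step_arm([
  [[-1,0,0,2,0,0,0],[-1,0,0,4,0,0,0],[-1,0,0,5,0,0,0],[-1,0,0,5,0,0,0],[-1,1.5,3.65,0.5,0,0,-1.5],[-1,1.5,3.65,0.5,0,0,-1.5],[-1,1.5,3.65,0.5,0,0,-1.5],[-1,1.5,3.65,0.5,0,0,-1.5],[-1,1.5,3.65,0,0,0,-1.5],[-1,1.6,3.65,0,0,0,-1.5],[-1,1.6,3.65,0,0,0,-1.5],[-1,1.6,3.65,0,0,0,-1.3]],
])

```text
clock: 4.9
tool_pos: [0.5801, 0.0073, 0.1989]
orientation: [-89.9, -0.0, 92.7]
force: [-0.1, -1.0, -2.9]
opening: 0.0198
```

>>> step_arm([
  [[-1,0,0,0,0.25,-5,0],[-1,0,0,0,0.25,-5,0],[-1,0,0,0,0.25,-5,0],[-1,0,0,0,0.23,-5,0],[-1,0,0,0,0,0,0],[-1,0,0,0,0,0,0],[-1,0,0,0,0,0,0]],
])

```text
clock: 5.78
tool_pos: [0.5813, 0.0063, 0.1999]
orientation: [-110.0, -0.0, 92.8]
force: [0.4, -0.2, -2.8]
opening: 0.0202
```

```bash
python3 - <<'E'
from h import *
o=ctrl.get_obs(); print(o["tool_pos"],o["orientation"],o["clock"],o["joint_pos"],o["opening"])
a=ctrl.snapshot("side");b=ctrl.snapshot("wrist");cv2.imwrite("pics/s2.png",a);cv2.imwrite("pics/w2.png",b)
cv2.imwrite("pics/sw2.png",np.hstack([cv2.resize(a[100:400,150:450],(450,450)),cv2.resize(b,(350,262))[:262].copy() if 0 else np.vstack([cv2.resize(b,(350,262)),np.zeros((188,350,3),np.uint8)])]))
E
```

```text
[0.58125283 0.00625583 0.19986616] [-1.10006524e+02 -2.11650878e-02  9.27529542e+01] 5.775 [ 24.43831677   1.50186879 -35.46564476  12.70070526 -34.99718576
 -30.95504787] 0.02018706778837254
```

View pics/sw2.png

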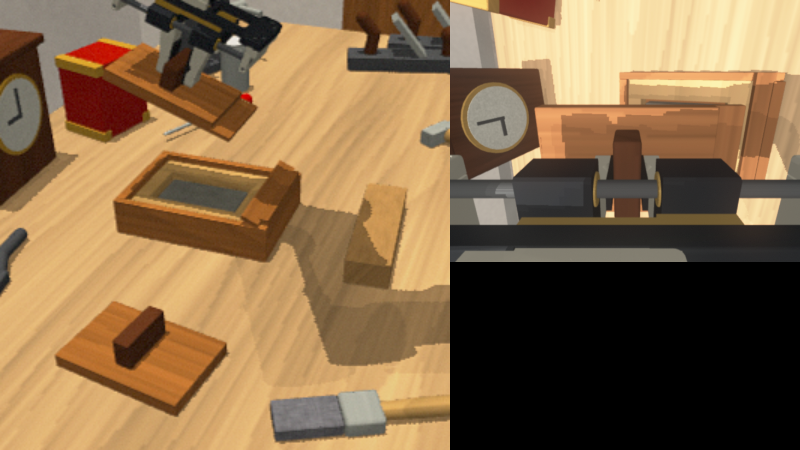

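The cover is held tilted with its tongue end down towards the lip, about 20°. The tongue's near lower corner is at about (303,193) in the full side picture. I'll compare predicted projections with an enlarged crop.

```bash
python3 - <<'E'
from h import *
from scipy.spatial.transform import Rotation as Ro
c=cam("side"); im=cv2.imread("pics/s2.png"); s=4;x0,y0=215,120
o=cv2.resize(im[y0:y0+150,x0:x0+160],None,fx=s,fy=s,interpolation=cv2.INTER_CUBIC)
tcp=np.array([.58125,.00626,.19987]);R=Ro.from_euler("xyz",[-110.007,-.02,92.753],degrees=True).as_matrix()
Rc=np.c_[-R[:,2],np.cross(-R[:,1],-R[:,2]),-R[:,1]]
P=np.array([[-101,50,0],[-101,-50,0],[-101,50,7],[-101,-50,7],[75,50,0],[75,50,16],[-75,50,16]])/1e3
W=tcp+(P-[0,0,.0195])@Rc.T
Q=np.array([[106,76,50],[-72,76,65],[-72,-76,65],[-106,76,0],[106,76,0],[94,66,50],[94,-66,50]])/1e3
V=np.array([.5422,.0039,0])+Q@Ro.from_euler("z",2.8,degrees=True).as_matrix().T
for X,col in((W,(0,255,0)),(V,(255,0,255))):
    for u in proj(c,X):
        p=((u-[x0,y0])*s+1.5).round().astype(int); cv2.drawMarker(o,tuple(map(int,p)),col,cv2.MARKER_CROSS,14,1)
cv2.imwrite("pics/c3.png",o)
E
```

```text
(no output)
```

View pics/c3.png

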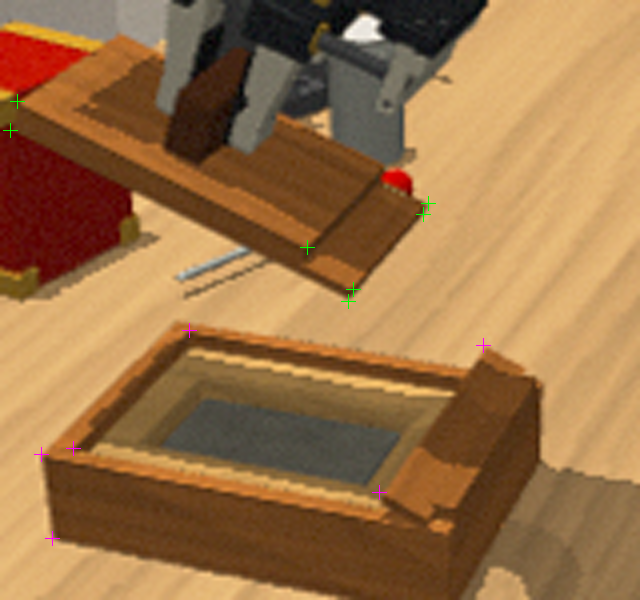

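Predicted and seen corners agree to about 1–2 px for the cover. The side view puts the case about 2–3 mm nearer the robot than the top view, so I split the difference. Now I'll lower to just above the ledge.

>>> step_arm([
  [[-1,-0.2,-0.03,-2,0,0,0],[-1,-0.2,-0.03,-3,0,0,0],[-1,0,0,-2.5,0,0,0],[-1,0,0,-1.2,0,0,0],[-1,0,0,-0.8,0,0,0],[-1,0,0,-0.85,0,0,0],[-1,0,0,0,0,0,0],[-1,0,0,0,0,0,0]],
])

```text
clock: 6.88
tool_pos: [0.5768, 0.0054, 0.0966]
orientation: [-110.1, -0.0, 92.8]
force: [-0.2, 0.9, -2.0]
opening: 0.0201
```

```bash
python3 - <<'E'
from h import *
o=ctrl.get_obs(); print(o["tool_pos"],o["orientation"],o["force"])
im=ctrl.snapshot("side"); x0,y0=210,130
cv2.imwrite("pics/c4.png",cv2.resize(im[y0:y0+150,x0:x0+160],None,fx=4,fy=4,interpolation=cv2.INTER_CUBIC))
E
```

```text
[0.57680858 0.00541634 0.09660516] [-1.10065223e+02 -1.70085516e-02  9.27649797e+01] [-0.16625615  0.85028567 -2.0141417 ]
```

View pics/c4.png

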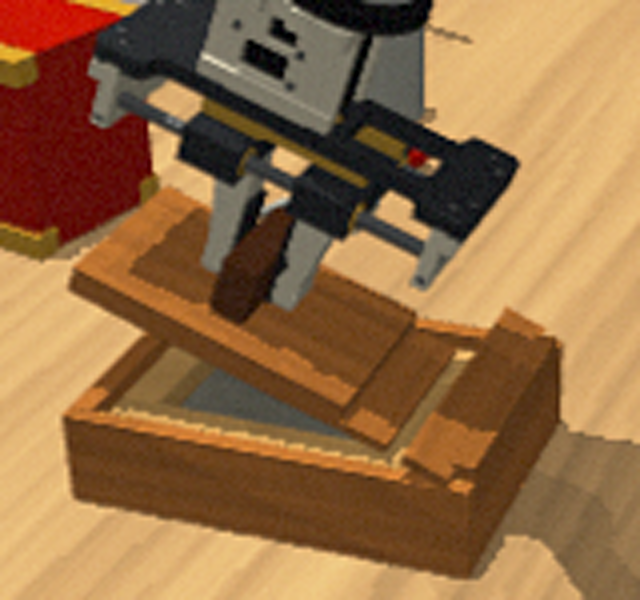

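The tongue edge at crop (390,445) sits just in front of the lip mouth, inside the side walls and square to it. Nothing is touching. Now I'll push it in under the lip.

>>> step_arm([
  [[-1,-0.5,-0.02,0,0,0,0],[-1,-0.5,-0.02,0,0,0,0],[-1,-0.5,-0.02,0,0,0,0],[-1,-0.5,-0.02,0,0,0,0],[-1,-0.5,-0.02,0,0,0,0],[-1,-0.4,-0.02,0,0,0,0],[-1,0,0,0,0,0,0]],
])

```text
clock: 7.8
tool_pos: [0.547, 0.0041, 0.0961]
orientation: [-110.0, -0.0, 92.8]
force: [-0.4, 0.2, -2.9]
opening: 0.02
```

>>> step_arm([
  [[-1,-0.35,-0.02,0,0,0,0],[-1,-0.3,-0.02,0,0,0,0],[-1,0,0,0,0,0,0]],
])

```text
clock: 8.18
tool_pos: [0.5405, 0.0036, 0.096]
orientation: [-110.0, -0.0, 92.8]
force: [0.5, -0.1, -2.0]
opening: 0.0196
```

>>> step_arm([
  [[-1,0.21,0.01,-0.45,-0.12,2.5,0],[-1,0.21,0.01,-0.45,-0.12,2.5,0],[-1,0.18,0.01,-0.46,-0.12,2.5,0],[-1,0.18,0.01,-0.46,-0.12,2.5,0],[-1,0.14,0.01,-0.45,-0.12,2.5,0],[-1,0.14,0.01,-0.45,-0.12,2.5,0],[-1,0.09,0,-0.35,-0.1,2,0],[-1,0,0,0,0,0,0]],
])

```text
clock: 9.18
tool_pos: [0.5531, 0.0045, 0.0649]
orientation: [-93.0, -0.0, 92.7]
force: [-0.1, 0.2, -3.9]
opening: 0.0199
```

```bash
python3 - <<'E'
from h import *
o=ctrl.get_obs(); print(o["tool_pos"],o["orientation"],o["force"],o["moment"])
im=ctrl.snapshot("side"); x0,y0=210,130
cv2.imwrite("pics/c5.png",cv2.resize(im[y0:y0+150,x0:x0+160],None,fx=4,fy=4,interpolation=cv2.INTER_CUBIC))
E
```

```text
[0.55305264 0.00449572 0.06490241] [-9.30043152e+01 -1.64204824e-02  9.27378555e+01] [-0.05392002  0.19248983 -3.88761372] [-0.04727676  0.30028619  0.00606483]
```

View pics/c5.png

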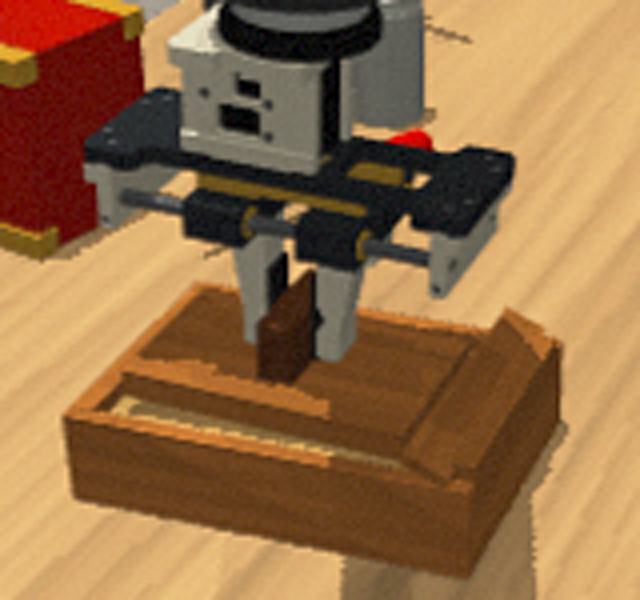

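The tongue is under the lip and the far end is inside the end wall, about 3° off flat. I'll lower the rest of the way.

>>> step_arm([
  [[-1,0.04,0,-0.17,-0.05,1,0],[-1,0.04,0,-0.17,-0.05,1,0],[-1,0.04,0,-0.17,-0.05,1,0],[-1,0,0,0,0,0,0],[-1,0,0,0,0,0,0]],
])

```text
clock: 9.85
tool_pos: [0.5534, 0.0043, 0.0602]
orientation: [-90.0, -0.0, 92.8]
force: [-0.4, -0.6, -3.1]
opening: 0.0199
```

>>> step_arm([
  [[-1,0,0,-0.05,0,0,0],[-1,0,0,0,0,0,0]],
])

```text
clock: 10.1
tool_pos: [0.5534, 0.0044, 0.0598]
orientation: [-90.0, -0.0, 92.8]
force: [1.1, 0.2, -3.1]
opening: 0.0198
```

>>> step_arm([
  [[-1,0,0,-0.05,0,0,0],[-1,0,0,0,0,0,0]],
])

```text
clock: 10.35
tool_pos: [0.5535, 0.0044, 0.0596]
orientation: [-90.0, -0.0, 92.8]
force: [-1.8, 0.0, 1.6]
opening: 0.0194
```

>>> step_arm([
  [[-1,0,0,-0.04,0,0,0],[-1,0,0,0,0,0,0],[-1,0,0,0,0,0,0]],
])

```text
clock: 10.72
tool_pos: [0.5535, 0.0044, 0.0595]
orientation: [-90.0, -0.0, 92.8]
force: [-3.8, 0.2, 6.9]
opening: 0.0197
```

```bash
python3 - <<'E'
from h import *
o=ctrl.get_obs(); print(o["tool_pos"],o["orientation"],o["force"],o["moment"])
E
```

```text
[0.55345084 0.00436716 0.05953709] [-9.00153999e+01 -7.18546462e-03  9.27765039e+01] [-3.82396467  0.21100011  6.94773283] [ 0.34632194  1.51954356 -0.03888771]
```

The cover bears on the ledges at the expected height (TCP 59.5 mm = 40 + 19.5), level. Now I'll let go and lift clear.

>>> step_arm([
  [[-0.4,0,0,0,0,0,0],[-0.2,0,0,0,0,0,0],[-0.2,0,0,0,0,0,0],[-0.2,0,0,0,0,0,0],[-0.2,0,0,0,0,0,0],[-0.2,0,0,0,0,0,0]],
])

```text
clock: 11.48
tool_pos: [0.5535, 0.0044, 0.0588]
orientation: [-90.0, -0.0, 92.8]
force: [-0.5, -0.0, 0.2]
opening: 0.0349
```

>>> step_arm([
  [[-0.2,0,0,0.5,0,0,0],[-0.2,0,0,1.5,0,0,0],[-0.2,0,0,3,0,0,0],[-0.2,0,0,4,0,0,0],[-0.2,0,0,4,0,0,0],[-0.2,-3,0,4,0,0,0],[-0.2,-3,0,2,0,0,0],[-0.2,0,0,0,0,0,0],[-0.2,0,0,0,0,0,0]],
])

```text
clock: 12.6
tool_pos: [0.4936, 0.0044, 0.2496]
orientation: [-90.1, -0.0, 92.8]
force: [0.6, 1.1, -0.1]
opening: 0.0349
```

```bash
python3 - <<'E'
from h import *
o=ctrl.get_obs(); print(o["tool_pos"],o["force"],o["clock"])
a=ctrl.snapshot("side");b=ctrl.snapshot("top")
cv2.imwrite("pics/c6.png",np.hstack([cv2.resize(a[130:290,210:370],(400,400)),cv2.resize(b[100:270,110:400],(400,400*170//290)) if 0 else cv2.resize(b[90:280,120:400],(400,400))]))
E
```

```text
[0.49356567 0.00442829 0.2496161 ] [ 0.59795317  1.13785972 -0.05506559] 12.6
```

View pics/c6.png

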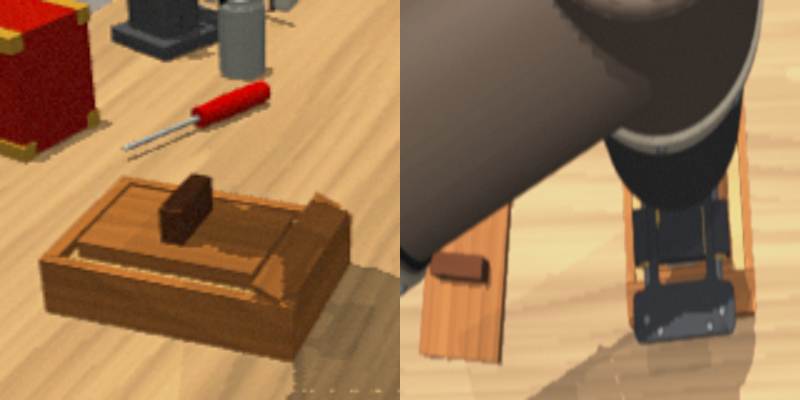

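The cover lies flat inside the case with its tongue under the lip. The plain cover is where it was, and the gripper is well clear.

```bash
python3 -c "
from plant import ctrl
print(ctrl.close_job())"
```

```text
the job is handed in; nothing more can be done
None
```

The case is closed with the tongued cover, and the job was handed in at about 12.7 s of the 40 s allowed. I gripped the cover by its bar and put the tongue under the lip at a 20° tilt. I then turned it down about the tongue edge until it was flat, and only then let go and lifted away.

- **Seating:** before release the tool was level to within 0.1° at a height of 59.5 mm, as expected for a cover on the ledges. Every force reading stayed below about 8 N.
- **After release:** the side picture shows the cover flat inside the walls with its tongue end under the lip. The gripper was about 19 cm above it and touching nothing.
- **Plain cover:** it looks unmoved in the top picture, partly hidden by the arm, and I never went near it. I did not measure its position again.
- **Disagreement:** the side and top cameras differed by about 2–3 mm on where the case sits along x. I took a value in between, and the tongue went in without contact.

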